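# Set up the menu board and hold its card clip open

### The arm

A 7-joint arm with a two-finger parallel gripper is mounted at the origin on a cart in front of the work surface, level with it; the furniture and walls round the work are solid. World frame = base frame: x ahead of the robot, y to its left, z up, the work surface at z = 0. Lengths are in m, angles in rad, forces in N, time in s.
With the tool pointing down it reaches from about 0.35 to 0.9 m from the base axis. Payload 7.2 kg.
Tool frame: the origin (TCP) lies on the centre line of the jaws, within the pads' length; the fingertips stand 22 mm ahead of it and the grasp point (between the pads) lies 3 mm ahead of it; z points along the fingers, y is the line along which they close (so a half turn about z gives the same grasp; the last joint's range is limited). The gripper opens to 85 mm and grips with 20 to 120 N. Pads are 22 mm wide; open, the fingers measure 114 mm over their backs; the gripper's body (76 mm by 85 mm) begins 54 mm behind the grasp point. The pads swing forward as they close: fully open they stand 13 mm farther back than shut.
Start: joints at [1.06, 0.411, -0.013, 1.596, 0.006, 1.134, -0.082], TCP at [0.268, -0.565, 0.222] pointing down, gripper open.
Joint ranges: [-2.95, 2.95], [-0.29, 1.99], [-1.47, 1.44], [0.14, 2.54], [-1.03, 4.17], [0.13, 1.85], [-2.86, 2.86]. Speed limits (rad/s): [2.39, 2.39, 3.01, 3.01, 3.14, 3.14, 3.14].

### API

Orientations are given as a 3x3 rotation matrix whose columns are the frame's x, y, z axes.
In Python, from bench import robot, imaging gives the robot as it stands.
- The arm moves only by the tool drive_tool, never from a script. Its argument "plan" is a list of rows, each a list of 6 numbers: the shift along the world's x, y, z in mm, then the turn, a rotation vector about the world's x, y, z in rad. A call has 1 to 5 rows; each row is the pose to reach, as a shift and turn from the pose commanded when the call began; what a row does not reach only later rows make up. A row lasts 1/8 s, in which the tool goes at most 62.5 mm and 10.7 degrees, less where a joint would pass 70% of its speed; a pose out of reach is approached as far as the arm can. A call with a gripper value outside its range is refused whole. "hand" is the closure in counts, from 0 (fully open) to 255 (shut), set as the call begins (left out, the last holds). The fingers move at their own pace and stop on an object; "newtons" is the grip in N (left out, the last holds). Time passes only in rows, so rows that repeat a pose let the fingers close. It gives the time, the measured TCP pose, the force, the opening and the grip force at its end, in the units of the state.
- robot.state(): the state, without advancing time (a new reading comes with each control period).
- imaging.snapshot(name): name is "scene" or "top" or "wrist"; returns a dict with "color" (420x560x3 uint8, red, green, blue), "K" (3x3 intrinsics, pixels), "rvec" (rotation vector, rad) and "tvec" (3), from world to camera coordinates, as OpenCV has them; the wrist camera has in their place "tool_from_camera" (4x4, takes a point from camera to tool coordinates, whose origin is the TCP and whose axes are the flange's). Camera axes: x right, y down, z forward; pixel columns grow to the right and rows downward; lengths in m; the calibration is good to about 2 mm. A picture is of the moment at which its call begins: read the wrist's pose just before it. There is no depth.
- robot.sign_off(): hands the job in; it is judged then, once.
The state is a dict: "clock": time; "joint_positions": joint angles; "dq": joint speeds; "joint_torque": joint torques, N m; "tcp_pos": TCP position; "orientation": TCP orientation; "ft_force": force on the tool from outside, world axes, zero at the start; "wrist_torque": the same for the moment, N m; "gripper_width": opening from 0.0 (shut) to 1.0 (fully open); "gripper_force": force on a finger pad.
Only numpy, scipy, OpenCV 4.12 (cv2) and the standard library are available. Lean on these libraries where they do the work, as an engineer would, in place of code of your own. Each camera call takes 0.05 s, during which the arm holds its last target. There are 200 camera calls.

### The job

Take the small menu board out of its storage rack, stand it in the groove of the metal menu holder, centred and leaning back against the backrest, and let go of it. Then pull the holder's spring clip out by its knob until the black line across its slide is level with the small pointer beside it, and finish while still holding it there with the fingers, so that a colleague can slip the day's card in (it springs back if released). Leave the other things on the counter where they stand.

Things in the scene. Friction and masses are not known exactly. Their poses are not given: they have to be found in the camera images.
- board: Menu board: flat wooden slab 9 mm thick (its x), 90 mm wide (y), 120 mm tall (z), a dark panel on each face, both faces alike, 0.11 to 0.23 kg. Loose. Origin: centre of its lower edge. It starts upright in the rack's slot, its lower edge 10 mm above the worktop; 99 mm stand clear above the rack, and 8 mm to either side.
- board_top (a point): Centre of the board's upper edge, 120 mm above its origin along the board's z.
- rack: Black storage rack, fixed to the worktop, 50 mm (x) by 74 mm (y), 31 mm tall, with an upright slot 16 mm wide (in x) running along its y, in which the board stands; slot floor 10 mm above the worktop. Origin: centre of its underside. Its y is the board's y at the start. A wall shelf with bottles, underside 450 mm above the worktop, begins 55 to 90 mm beyond its centre, ahead and left: lift low, then move right.
- holder: Aluminium menu holder, fixed. Origin: on the worktop under the groove; x points from the knob to the backrest, roughly away from the robot; z up. Foot plate 12 mm thick, 110 mm wide (y), x = -18 to 60 mm, with a tongue 62 mm wide that runs forward to x = -100 mm.
- groove (a point): Middle of the groove's floor: 4 mm behind (+x) the holder's origin and 12 mm above the worktop. The groove runs along the holder's y and is open at both ends; from x = -8 mm (rear side of a lip that ends 21 mm above the worktop) to x = 16 mm (foot of the backrest). Axes as the holder's.
- backrest_top (a point): Middle of the backrest's top front edge, at holder x = 37 mm, 79 mm above the worktop. The backrest is a plate 104 mm wide, leaning back 0.30 rad from vertical. A board standing in the groove leans on it at 0.30 to 0.49 rad, its top towards +x.
- clip: Spring clip: steel slide 32 mm wide on the holder's tongue; at its rear a jaw 60 mm wide, its top 35 mm above the worktop, just before the lip; a knob at its front. Origin: middle of the black line across it, 12.5 mm above the worktop, at holder x = -40 mm when shut. Slides along the holder's -x only, 0 to 65 mm; a spring pulls it back with 4.8 N when shut plus 1.2 N per 10 mm. Axes as the holder's.
- clip_knob (a point): Centre of the clip's knob, a black upright cylinder 22 mm in diameter and 32 mm tall (from 26 to 58 mm above the worktop) on a 12 mm stem; 70 mm in front (-x) of the line and 41.5 mm above the worktop; moves with the clip.
- pointer: Small dark steel pointer fixed on the tongue, on the slide's +y side, 10 mm tall; its thin tip points across at the slide. Origin: on the tip's line, in the middle of the slide, 12 mm above the worktop. Axes as the holder's. The line is level with it when both have the same holder x: 25 to 48 mm of pull, differing each time.
- jigger: Bystander: steel double-cone measuring jigger, 45 mm wide, 85 mm tall. Leave it alone. Origin: centre of its underside.
- coasters: Bystander: low stack of round cork coasters, 68 mm wide, 12 mm tall. Leave it alone. Origin: centre of its underside.
- espresso_cup: Bystander: small white espresso cup with a handle, about 64x91 mm, 50 mm tall. Leave it alone. Origin: centre of its underside.
- tumbler: Bystander: black glass tumbler, 70 mm wide, 85 mm tall. Leave it alone. Origin: centre of its underside.
- salt_shaker: Bystander: salt shaker, 44 mm wide, 90 mm tall. Leave it alone. Origin: centre of its underside.
- steel_cup: Bystander: plain steel cup, 68 mm wide, 80 mm tall. Leave it alone. Origin: centre of its underside.

How it is judged:
By the outcome, as a careful person would: the job done as asked, in the order asked, and still so for the second after the job is handed in, while the arm keeps its last pose, push and grip.
It also fails if it takes over 42 s, if anything falls off the work surface, if the arm or the gripper's body presses on something with over 40 N, if the wrist force passes 120 N, or if a joint passes its speed limit or range.

## Working session

There is one attempt and no reset: what is moved stays moved. The work goes in short steps, Python scripts to look and compute and a tool call to move; the robot and the scene stay as the last step left them, time stands still between calls to the robot, and variables do not carry over. Pictures are saved under pics/ and viewed, at most 10 in all, crops included, and the job is handed in when it is done.

Besides the shell and the picture viewer there is one more tool, called as a command line: name --pt "numbers of a row" for each row, then --argument value for the rest. drive_tool: Moves the arm, as the interface text tells. Its arguments: {"type":"object","properties":{"plan":{"type":"array"},"hand":{"type":"number"},"newtons":{"type":"number"}},"required":["plan"]}

```bash
mkdir -p pics
cat > h.py <<'E'
import numpy as np, cv2
from bench import robot, imaging
def cam(s,st=None):
    """returns K,R(world<-cam),origin"""
    K=np.array(s["K"])
    if "rvec" in s:
        R=cv2.Rodrigues(np.array(s["rvec"],float))[0]; return K,R.T,-R.T@np.array(s["tvec"]).ravel()
    T=np.array(s["tool_from_camera"]);Rt=np.array(st["orientation"]);p=np.array(st["tcp_pos"])
    return K,Rt@T[:3,:3],Rt@T[:3,3]+p
def ray(c,uv):
    K,R,o=c; d=R@np.linalg.solve(K,[uv[0],uv[1],1.]); return o,d/np.linalg.norm(d)
def onz(c,uv,z):
    o,d=ray(c,uv); return o+d*(z-o[2])/d[2]
def proj(c,P):
    K,R,o=c; q=K@(R.T@(np.array(P)-o)); return q[:2]/q[2]
def tri(rs):
    A=sum(np.eye(3)-np.outer(d,d) for o,d in rs); b=sum((np.eye(3)-np.outer(d,d))@o for o,d in rs)
    return np.linalg.solve(A,b)
def snap(n,f):
    st=robot.state(); s=imaging.snapshot(n); cv2.imwrite(f"pics/{f}.png",s["color"][:,:,::-1])
    np.save(f"pics/{f}.npy",np.array(cam(s,st),dtype=object),allow_pickle=True); return s,cam(s,st)
def load(f): return tuple(np.array(a,float) for a in np.load(f"pics/{f}.npy",allow_pickle=True))
E
python3 - <<'E'
from h import *
for n in("scene","top","wrist"):
    s,c=snap(n,n+"0"); print(n,c[0][0],c[2].round(3),c[1][:,2].round(2))
st=robot.state(); print(st["clock"],st["tcp_pos"],np.round(st["orientation"],3),st["gripper_width"])
a=cv2.imread("pics/scene0.png");b=cv2.imread("pics/top0.png")
E
```

```text
Traceback (most recent call last):
  File "h.py", line 21, in snap
    np.save(f"pics/{f}.npy",np.array(cam(s,st),dtype=object),allow_pickle=True); return s,cam(s,st)
                            ~~~~~~~~^^^^^^^^^^^^^^^^^^^^^^^^
ValueError: could not broadcast input array from shape (3,3) into shape (3,)
```

View pics/scene0.png

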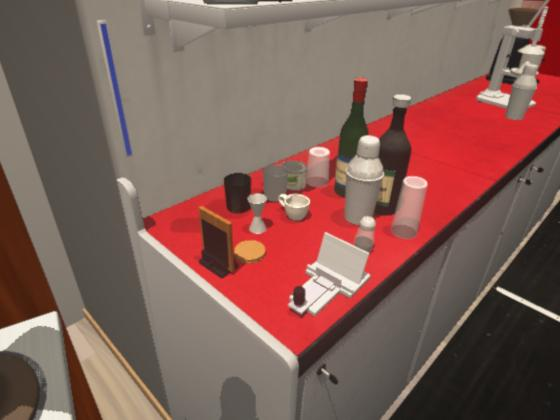

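The scene view shows the board in its rack at about (217,240) and the holder at (340,260), with its knob at (299,296).

```bash
sed -i 's|np.save(.*allow_pickle=True); return|np.savez(f"pics/{f}.npz",*cam(s,st)); return|; s|^def load.*|def load(f): z=np.load(f"pics/{f}.npz"); return z["arr_0"],z["arr_1"],z["arr_2"]|' h.py
python3 - <<'E'
from h import *
for n in("scene","top","wrist"):
    s,c=snap(n,n+"0"); print(n,c[0][0],c[2].round(3),c[1][:,2].round(2))
st=robot.state(); print(st["clock"],st["tcp_pos"],np.round(st["orientation"],3),st["gripper_width"])
E
```

```text
scene [395.45954581   0.         277.20966812] [ 0.237 -0.489  0.554] [ 0.43  0.73 -0.54]
top [545.64813473   0.         275.68798854] [0.47  0.124 1.118] [ 0.17  0.03 -0.99]
wrist [336.44525766   0.         284.4684519 ] [ 0.328 -0.536  0.373] [-0.24 -0.11 -0.96]
0.2 [ 0.26765013 -0.56444256  0.2219634 ] [[ 0.904  0.428 -0.   ]
 [ 0.428 -0.904  0.001]
 [-0.    -0.001 -1.   ]] 1.0000441878661972
```

View pics/top0.png

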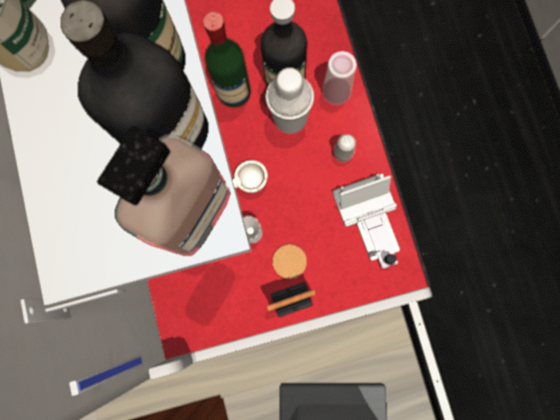

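The top view shows the board edge from about (268,306) to (314,292), the holder at (367,205), the knob at (389,259), and the shelf on the left. Next I'll take an enlarged crop for details.

Run:
```python
from h import *
b=cv2.imread("pics/top0.png")
c=b[160:325,255:415]; d=cv2.resize(c,None,fx=3.6,fy=3.6,interpolation=cv2.INTER_CUBIC); cv2.imwrite("pics/crop0.png",d)
c=load("top0"); 
h=cv2.cvtColor(b,cv2.COLOR_BGR2HSV)
m=((h[...,0]>6)&(h[...,0]<20)&(h[...,1]>140)&(h[...,2]>80)).astype(np.uint8); m[:283]=0;m[325:]=0;m[:,:255]=0;m[:,330:]=0
cs,_=cv2.findContours(m,0,2); k=max(cs,key=cv2.contourArea); r=cv2.minAreaRect(k); print(r)
bx=cv2.boxPoints(r)
for p in bx: print(p.round(1),onz(c,p,.13).round(4))
for p in[(389,259)]: print(onz(c,p,.058))
```

```text
((290.6871032714844, 300.03448486328125), (6.748586654663086, 49.977294921875), 70.70995330810547)
[266.  305.1] [0.4512 0.175  0.13  ]
[313.2 288.6] [0.48   0.0907 0.13  ]
[315.4 295. ] [0.4688 0.0869 0.13  ]
[268.2 311.5] [0.44   0.1711 0.13  ]
[ 0.53663685 -0.05805934  0.058     ]
```

View pics/crop0.png

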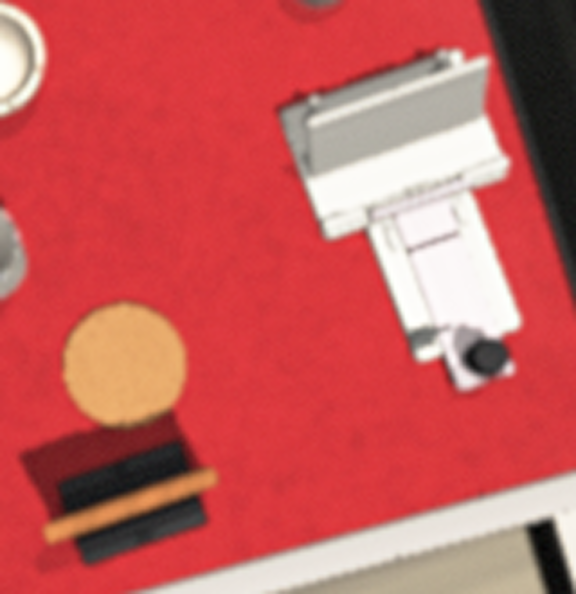

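The crop shows the backrest top edge from about (310,117) to (488,61), the clip line from (408,249) to (458,234), the pointer at (425,337), the knob at (488,354), and the tongue's sides.

Run:
```python
from h import *
c=load("top0"); f=lambda p,z: onz(c,(255+(p[0]+.5)/3.6-.5,160+(p[1]+.5)/3.6-.5),z)
P=dict(btL=((310,119),.079),btR=((488,63),.079),lineL=((408,249),.0125),lineR=((458,234),.0125),ptr=((425,337),.02),knob=((488,352),.058),tongR=((521,326),.012),tongL=((414,360),.012),boardL=((46,530),.13),boardR=((215,479),.13),rackfl=((88,562),.031),rackfr=((208,520),.031),rackbl=((60,486),.031),rackbr=((182,443),.031),coast=((125,365),.012))
Q={k:f(*v) for k,v in P.items()}
for k,v in Q.items(): print(k,v.round(4))
w=lambda a,b:(np.linalg.norm(Q[a]-Q[b]).round(4), np.arctan2(*(Q[a]-Q[b])[[1,0]]).round(3)-np.pi/2)
for a,b in(("btL","btR"),("lineL","lineR"),("tongL","tongR"),("boardL","boardR"),("rackfl","rackfr"),("rackbl","rackbr")): print(a,w(a,b))
l=(Q["lineL"]+Q["lineR"])/2; print("line->knob",np.linalg.norm((Q["knob"]-l)[:2]),np.arctan2(*(l-Q["knob"])[[1,0]]))
m=(Q["btL"]+Q["btR"])/2; print("knob->bt",m,np.arctan2(*(m-Q["knob"])[[1,0]]),np.linalg.norm((m-Q["knob"])[:2]))
```

```text
btL [0.6632 0.0334 0.079 ]
btR [ 0.693  -0.0625  0.079 ]
lineL [ 0.6007 -0.0257  0.0125]
lineR [ 0.609  -0.054   0.0125]
ptr [ 0.5506 -0.0326  0.02  ]
knob [ 0.5397 -0.0605  0.058 ]
tongR [ 0.5571 -0.0873  0.012 ]
tongL [ 0.5384 -0.0273  0.012 ]
boardL [0.4481 0.1725 0.13  ]
boardR [0.4728 0.0887 0.13  ]
rackfl [0.4288 0.1545 0.031 ]
rackfr [0.4511 0.0893 0.031 ]
rackbl [0.4695 0.1697 0.031 ]
rackbr [0.4926 0.1029 0.031 ]
coast [0.5363 0.134  0.012 ]
btL (np.float64(0.1004), np.float64(0.30120367320510355))
lineL (np.float64(0.0295), np.float64(0.2862036732051034))
tongL (np.float64(0.0629), np.float64(0.30120367320510355))
boardL (np.float64(0.0873), np.float64(0.2862036732051034))
rackfl (np.float64(0.069), np.float64(0.32920367320510335))
rackbl (np.float64(0.0707), np.float64(0.33220367320510347))
line->knob 0.06834780084011113 0.30572531042797035
knob->bt [ 0.67810906 -0.0145522   0.079     ] 0.32014408334443256 0.1458569045914
```

drive_tool --pt "14 55 5 0 0 0.17" --pt "28 110 10 0 0 0.34" --pt "42 165 15 0 0 0.51" --pt "56 220 20 0 0 0.68" --pt "70 275 20 0 0 0.85" --hand 0

```text
clock: 0.82
tcp_pos: [0.3382, -0.288, 0.2429]
orientation: [[0.269, 0.963, 0.001], [0.963, -0.269, -0.001], [-0.001, 0.001, -1.0]]
ft_force: [1.1, 1.5, 0.8]
gripper_width: 1.004
gripper_force: 0.0
```

drive_tool --pt "14 55 0 0 0 0.15" --pt "28 110 0 0 0 0.3" --pt "42 165 0 0 0 0.45" --pt "56 220 0 0 0 0.58" --pt "70 275 0 0 0 0.58"

```text
clock: 1.45
tcp_pos: [0.4079, -0.0131, 0.2428]
orientation: [[-0.299, 0.954, 0.001], [0.954, 0.299, -0.001], [-0.001, 0.001, -1.0]]
ft_force: [1.4, -0.0, -0.6]
gripper_width: 0.999
gripper_force: 0.0
```

drive_tool --pt "20 50 0 0 0 0" --pt "40 100 0 0 0 0" --pt "52 143 -10 0 0 0" --pt "52 143 -20 0 0 0" --pt "52 143 -20 0 0 0"

```text
clock: 2.08
tcp_pos: [0.459, 0.1274, 0.2215]
orientation: [[-0.298, 0.955, -0.002], [0.955, 0.298, -0.001], [-0.0, -0.002, -1.0]]
ft_force: [0.3, -0.7, -0.3]
gripper_width: 1.005
gripper_force: 0.0
```

Run:
```python
from h import *
s,c=snap("wrist","w1"); t,d=snap("scene","s1")
for p in [(0.4481,.1725,.13),(.4728,.0887,.13)]: print(proj(c,p),proj(d,p))
cv2.imwrite("pics/w1s.png",np.vstack([s["color"][:300],t["color"][150:350]])[:,:,::-1])
print(robot.state()["tcp_pos"])
```

```text
[289.83568118 143.69573646] [200.43618214 204.29722494]
[287.57183615 256.93204515] [228.71852161 221.56375538]
[0.45965176 0.12689834 0.22249574]
```

View pics/w1s.png

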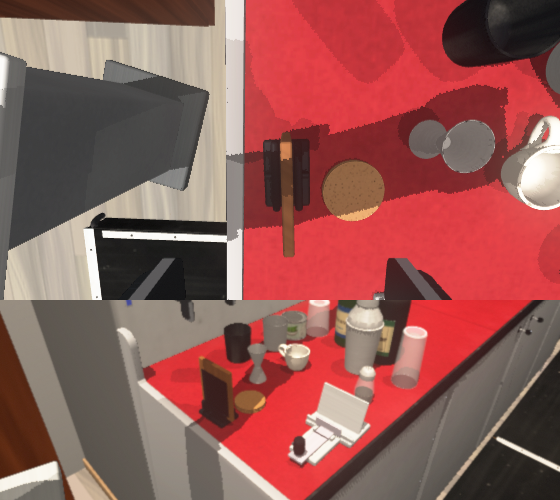

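The wrist view shows the board's upper edge from about (286,132) to (288,256), as predicted. The fingers straddle it cleanly.

Run:
```python
from h import *
c=load("w1"); a=onz(c,(286,132),.13);b=onz(c,(288.5,256),.13)
print(a,b,(a+b)/2,np.linalg.norm(a-b),np.arctan2(a[1]-b[1],a[0]-b[0])-np.pi/2)
```

```text
[0.44305618 0.17946007 0.13      ] [0.47325448 0.08966864 0.13      ] [0.45815533 0.13456436 0.13      ] 0.09473351958877575 0.324432654807401
```

drive_tool --pt "0 3 -35 0 0 0" --pt "0 3 -70 0 0 0" --pt "0 3 -95 0 0 0" --pt "0 3 -106 0 0 0" --pt "0 3 -106 0 0 0"

```text
clock: 2.8
tcp_pos: [0.4599, 0.1306, 0.1167]
orientation: [[-0.296, 0.955, -0.0], [0.955, 0.296, -0.0], [-0.0, -0.0, -1.0]]
ft_force: [0.1, -0.0, 0.5]
gripper_width: 0.996
gripper_force: 0.0
```

drive_tool --pt "0 0 0 0 0 0" --pt "0 0 0 0 0 0" --pt "0 0 0 0 0 0" --pt "0 0 0 0 0 0" --pt "0 0 0 0 0 0" --hand 255 --newtons 50

```text
clock: 3.42
tcp_pos: [0.4601, 0.1314, 0.1169]
orientation: [[-0.298, 0.955, 0.001], [0.955, 0.298, 0.0], [-0.0, 0.001, -1.0]]
ft_force: [-0.7, -0.1, 3.7]
gripper_width: 0.077
gripper_force: 49.1
```

drive_tool --pt "0 0 15 0 0 0" --pt "0 0 40 0 0 0" --pt "0 0 70 0 0 0" --pt "0 0 95 0 0 0" --pt "0 0 95 0 0 0"

```text
clock: 4.05
tcp_pos: [0.4608, 0.1318, 0.2137]
orientation: [[-0.297, 0.955, 0.004], [0.955, 0.297, 0.001], [-0.001, 0.004, -1.0]]
ft_force: [-0.0, -0.1, -1.1]
gripper_width: 0.078
gripper_force: 49.0
```

drive_tool --pt "10 -35 10 0 0 0" --pt "25 -75 20 0 0 0" --pt "45 -115 25 0 0 0" --pt "75 -150 25 0 0 0" --pt "75 -150 25 0 0 0"

```text
clock: 4.68
tcp_pos: [0.5356, -0.0225, 0.235]
orientation: [[-0.292, 0.956, -0.002], [0.956, 0.292, -0.0], [0.0, -0.002, -1.0]]
ft_force: [0.0, 0.7, -2.1]
gripper_width: 0.077
gripper_force: 49.0
```

Run:
```python
from h import *
s,c=snap("wrist","w2"); t,d=snap("scene","s2")
cv2.imwrite("pics/w2s.png",np.hstack([s["color"],cv2.resize(t["color"][180:340,180:440],(560,345))[:,:240] if 0 else np.zeros((420,1,3),np.uint8)])[:,:,::-1])
tt=cv2.resize(t["color"][170:330,180:400],(770,560)); 
cv2.imwrite("pics/s2c.png",tt[:,:,::-1])
st=robot.state();print(st["tcp_pos"],st["gripper_width"],st["ft_force"])
```

```text
[ 0.53408488 -0.01865372  0.23539919] 0.08002895342687981 [ 0.14624147  1.09305641 -1.01537249]
```

View pics/w2.png

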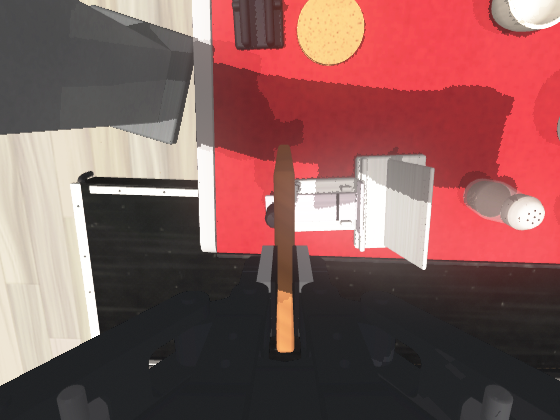

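The wrist view shows the board held upright, the backrest top edge from (433,167) to (427,268), and the clip line at (338,192)-(338,220).

Run:
```python
from h import *
c=load("w2"); f=lambda p,z: onz(c,p,z)
a,b=f((433,168),.079),f((427,267),.079); l1,l2=f((338,192),.0125),f((338,220),.0125)
yaw=lambda a,b:np.arctan2(a[1]-b[1],a[0]-b[0])-np.pi/2
print(a,b,(a+b)/2,np.linalg.norm(a-b),yaw(a,b)); print(l1,l2,(l1+l2)/2,np.linalg.norm(l1-l2),yaw(l1,l2))
h=np.array([np.cos(.305),np.sin(.305)]); print("origin",((a+b)/2)[:2]-.037*h,((l1+l2)/2)[:2]+.04*h)
im=cv2.imread("pics/w2.png")[150:260,255:445]; cv2.imwrite("pics/w2c.png",cv2.resize(im,None,fx=4,fy=4,interpolation=cv2.INTER_CUBIC))
```

```text
[0.65983714 0.03487813 0.079     ] [ 0.69433127 -0.05843787  0.079     ] [ 0.6770842  -0.01177987  0.079     ] 0.09948727931934166 0.35407077354334526
[ 0.59882081 -0.02374585  0.0125    ] [ 0.60997339 -0.05536358  0.0125    ] [ 0.6043971  -0.03955472  0.0125    ] 0.03352702296572029 0.3391065412492529
origin [ 0.64179187 -0.02289072] [ 0.64255098 -0.02754299]
```

View pics/w2c.png

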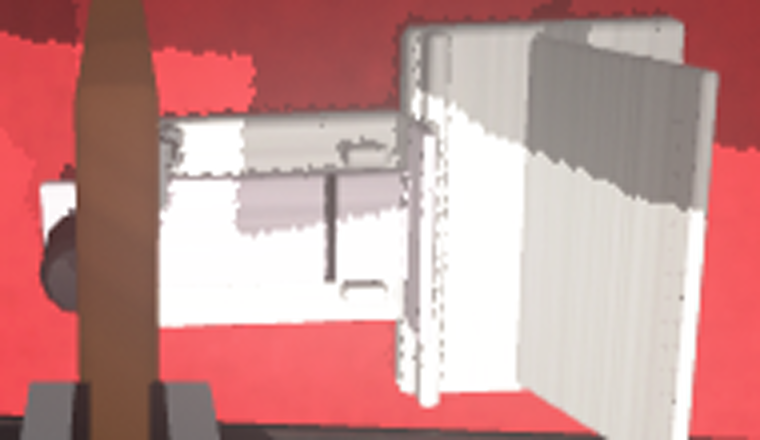

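The crop shows the pointer's post at about (170,140), partly hidden by the board. The line and groove are clear. I'll tilt the board and carry it above the groove.

drive_tool --pt "30 1 0 -0.023 0.072 0.003" --pt "60 2 -5 -0.047 0.145 0.006" --pt "95 3 -15 -0.07 0.217 0.009" --pt "125 4 -25 -0.094 0.29 0.012" --pt "149 4 -31 -0.117 0.362 0.015"

```text
clock: 5.4
tcp_pos: [0.6841, -0.0129, 0.2044]
orientation: [[-0.314, 0.88, -0.355], [0.949, 0.291, -0.118], [-0.0, -0.374, -0.927]]
ft_force: [0.6, 0.2, -0.4]
gripper_width: 0.082
gripper_force: 49.0
```

drive_tool --pt "0 0 0 0 0 0" --pt "0 0 0 0 0 0"

```text
clock: 5.65
tcp_pos: [0.6833, -0.0133, 0.2053]
orientation: [[-0.314, 0.882, -0.352], [0.949, 0.291, -0.117], [-0.0, -0.371, -0.929]]
ft_force: [-0.1, 0.5, -1.2]
gripper_width: 0.077
gripper_force: 49.1
```

Run:
```python
from h import *
s,c=snap("wrist","w3"); t,d=snap("scene","s3"); u,e=snap("top","t3")
tt=cv2.resize(t["color"][190:330,260:400],(560,560),interpolation=2)
w=cv2.resize(s["color"],(320,240)); v=cv2.resize(u["color"][150:280,310:430],(240,260),interpolation=2)
o=np.zeros((560,800,3),np.uint8); o[:,:560]=tt; o[:260,560:]=v; o[260:260+180,560:]=cv2.resize(w,(240,180)); cv2.imwrite("pics/m3.png",o[:,:,::-1])
```

```text
(no output)
```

View pics/m3.png

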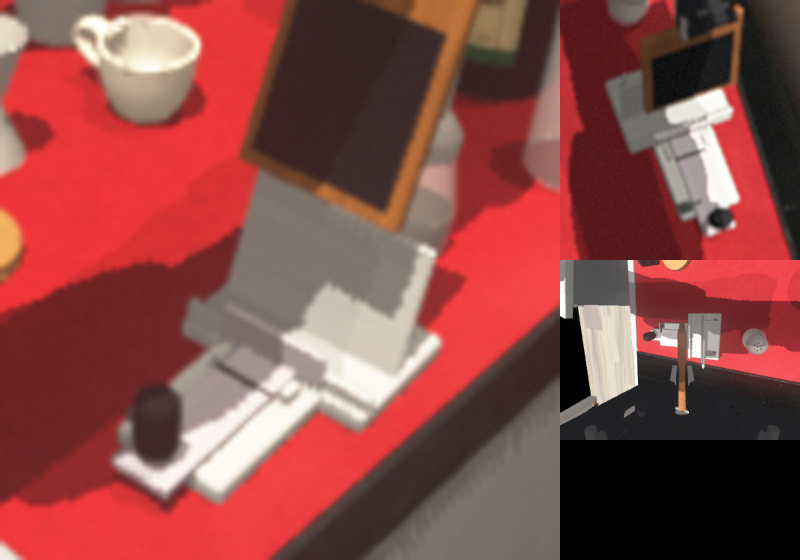

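The scene crop shows the board above the groove with lower corners at (244,157) and (393,228). In the top inset they are at about (650,108) and (738,82). I'll triangulate to check the centring and the salt shaker's clearance.

Run:
```python
from h import *
d=load("s3");e=load("t3");t0=load("top0");s0=load("s3")
L=tri([ray(d,(260+244/4,190+157/4)),ray(e,(355,204))]);R=tri([ray(d,(260+393/4,190+228/4)),ray(e,(399,191))])
print(L,R,np.linalg.norm(L-R),(L+R)/2,np.arctan2(L[1]-R[1],L[0]-R[0])-np.pi/2)
a=.312;o=np.array([.643,-.026]);A=np.array([[np.cos(a),np.sin(a)],[-np.sin(a),np.cos(a)]])
print("holder frame of lower edge",A@((L+R)/2)[:2]-A@o)
p=onz(t0,(345,142),.085);print("salt",p,A@(p[:2]-o))
# holder backrest top corners via scene+top
for q in [((260+433/4,190+250/4),(255+488/3.6,160+63/3.6))]: x=tri([ray(d,q[0]),ray(t0,q[1])]);print("btR",x,A@(x[:2]-o))
```

```text
[0.63500453 0.01050918 0.10604955] [ 0.65892363 -0.07176319  0.10943967] 0.08574589155272935 [ 0.64696408 -0.030627    0.10774461] 0.2829312838577964
holder frame of lower edge [ 0.00235238 -0.00562044]
salt [0.76251095 0.02347135 0.085     ] [0.12892701 0.01039755]
btR [ 0.6931766  -0.06385512  0.07747366] [ 0.03613405 -0.05142988]
```

drive_tool --pt "-1 3 -25 0 0 0" --pt "-1 3 -50 0 0 0" --pt "-1 3 -70 0 0 0" --pt "-1 3 -82 0 0 0" --pt "-1 3 -88 0 0 0"

```text
clock: 6.42
tcp_pos: [0.6827, -0.0119, 0.1173]
orientation: [[-0.312, 0.882, -0.352], [0.95, 0.289, -0.117], [-0.001, -0.371, -0.929]]
ft_force: [0.3, 0.3, -1.4]
gripper_width: 0.079
gripper_force: 49.1
```

drive_tool --pt "0 0 -1 0 0 0" --pt "0 0 -2 0 0 0" --pt "0 0 -2 0 0 0"

```text
clock: 6.8
tcp_pos: [0.683, -0.0116, 0.116]
orientation: [[-0.312, 0.883, -0.352], [0.95, 0.289, -0.117], [-0.001, -0.371, -0.929]]
ft_force: [0.0, 0.2, -1.9]
gripper_width: 0.079
gripper_force: 49.1
```

Run:
```python
from h import *
t,d=snap("scene","s4"); u,e=snap("top","t4")
tt=cv2.resize(t["color"][190:330,260:400],(560,560),interpolation=2)
v=cv2.resize(u["color"][150:280,310:430],(240,260),interpolation=2)
o=np.zeros((560,800,3),np.uint8); o[:,:560]=tt; o[:260,560:]=v; cv2.imwrite("pics/m4.png",o[:,:,::-1])
```

```text
(no output)
```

View pics/m4.png

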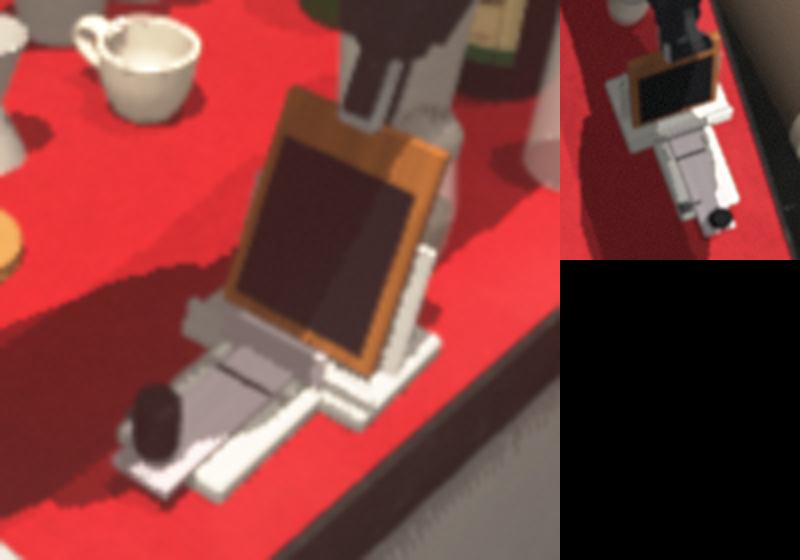

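The board is seated in the groove behind the lip, with front upper corners at (293,90) and (449,153) in the scene crop. I'll check centring from these at their known height.

Run:
```python
from h import *
d=load("s4")
a=.312;o=np.array([.643,-.026]);A=np.array([[np.cos(a),np.sin(a)],[-np.sin(a),np.cos(a)]])
def H(uv,z): 
    p=onz(d,(260+(uv[0]+.5)/4-.5,190+(uv[1]+.5)/4-.5),z); return (A@(p[:2]-o)*1000).round(1)
print("board top",H((293,88),.128),H((451,152),.128))
print("backrest R top",H((434,247),.079),"foot R rear",H((440,338),.012),"foot R front",H((360,420),.012),"lip L", H((186,306),.021))
print("board right at lip",H((372,372),.021),"line",H((217,362),.0125),H((268,390),.0125),"knob top",H((160,388),.058))
print("board width",np.linalg.norm(H((293,88),.128)-H((451,152),.128)))
```

```text
board top [41.2 40. ] [ 47.1 -46.3]
backrest R top [ 37.8 -50.7] foot R rear [ 55.2 -54.5] foot R front [-22. -57.] lip L [-22.9  49.2]
board right at lip [  1.1 -47.5] line [-37.4  17.3] [-36.1 -13. ] knob top [-109.6   -2.5]
board width 86.50144507463445
```

drive_tool --pt "-1 3 0 0 0 0" --pt "-1 3 -1.5 0 0 0" --pt "-1 3 -2 0 0 0"

```text
clock: 7.28
tcp_pos: [0.6817, -0.0087, 0.1134]
orientation: [[-0.312, 0.882, -0.353], [0.95, 0.29, -0.117], [-0.001, -0.371, -0.928]]
ft_force: [0.6, -0.0, -1.3]
gripper_width: 0.078
gripper_force: 49.1
```

drive_tool --pt "0 0 0 0 0 0" --pt "0 0 0 0 0 0" --pt "0 0 0 0 0 0" --pt "0 0 0 0 0 0" --hand 150

```text
clock: 7.78
tcp_pos: [0.6818, -0.0088, 0.1136]
orientation: [[-0.312, 0.882, -0.352], [0.95, 0.289, -0.117], [-0.001, -0.371, -0.929]]
ft_force: [0.3, 0.3, 0.1]
gripper_width: 0.409
gripper_force: 0.0
```

drive_tool --pt "5 2 14 0 0 0" --pt "12 4 32 0 0 0" --pt "19 6 50 0 0 0" --pt "19 6 70 0 0 0" --pt "10 3 90 0 0 0"

```text
clock: 8.4
tcp_pos: [0.6916, -0.0053, 0.2047]
orientation: [[-0.313, 0.882, -0.352], [0.95, 0.29, -0.117], [-0.001, -0.371, -0.929]]
ft_force: [-0.6, -0.3, -0.4]
gripper_width: 0.412
gripper_force: 0.0
```

drive_tool --pt "-30 -8 15 0.023 -0.072 0" --pt "-65 -20 20 0.047 -0.145 0" --pt "-100 -32 20 0.07 -0.217 0" --pt "-135 -44 20 0.094 -0.29 0" --pt "-170 -56 15 0.117 -0.362 0"

```text
clock: 9.02
tcp_pos: [0.5201, -0.0626, 0.2196]
orientation: [[-0.31, 0.951, 0.005], [0.951, 0.31, -0.004], [-0.005, 0.003, -1.0]]
ft_force: [0.4, -1.0, 0.5]
gripper_width: 0.412
gripper_force: 0.0
```

Run:
```python
from h import *
w,c=snap("wrist","w5"); t,d=snap("scene","s5"); u,e=snap("top","t5")
tt=cv2.resize(t["color"][190:330,260:400],(560,560),interpolation=2)
v=cv2.resize(u["color"][150:280,310:430],(240,260),interpolation=2)
o=np.zeros((560,800,3),np.uint8); o[:,:560]=tt; o[:260,560:]=v; o[260:440,560:]=cv2.resize(w["color"],(240,180)); cv2.imwrite("pics/m5.png",o[:,:,::-1])
st=robot.state(); print(st["tcp_pos"],np.round(st["orientation"],3)); print(proj(c,(.54,-.0605,.058)),proj(c,(.55,-.033,.02)))
```

```text
[ 0.51824768 -0.06401228  0.21916401] [[-0.308  0.951 -0.   ]
 [ 0.951  0.308 -0.006]
 [-0.006 -0.002 -1.   ]]
[305.06435574 189.78715639] [320.48479613 159.94566918]
```

View pics/m5.png

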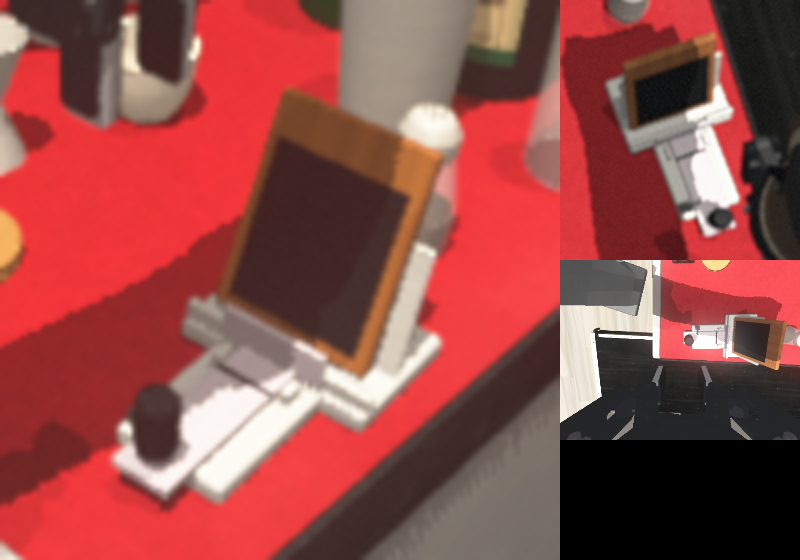

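The board stands centred in the groove, leaning on the backrest and released. Next is a close view of the pointer and line from the wrist image.

Run:
```python
from h import *
im=cv2.imread("pics/w5.png")[140:220,280:400]; cv2.imwrite("pics/w5c.png",cv2.resize(im,None,fx=6.5,fy=6.5,interpolation=cv2.INTER_CUBIC))
```

```text
(no output)
```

View pics/w5c.png

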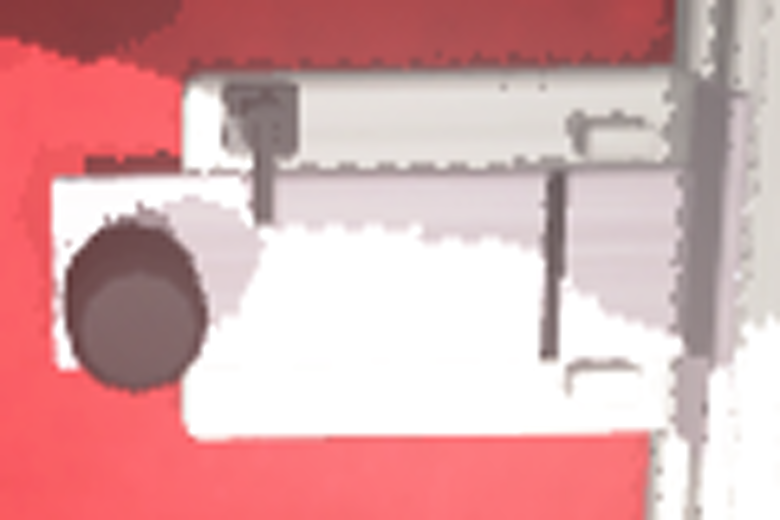

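The crop shows the pointer's thin tip ending at (264,220), the line running from (556,175) to (549,357), and the knob top centre at (141,327).

Run:
```python
from h import *
c=load("w5"); print("cam",c[2])
a=.312;o=np.array([.643,-.026]);A=np.array([[np.cos(a),np.sin(a)],[-np.sin(a),np.cos(a)]])
def H(uv,z): 
    p=onz(c,(280+(uv[0]+.5)/6.5-.5,140+(uv[1]+.5)/6.5-.5),z); return (A@(p[:2]-o)*1000).round(1)
print("cam H",A@(c[2][:2]-o))
print("line",H((556,175),.0125),H((549,357),.0125))
for z in(.013,.016,.019,.022): print("tip",z,H((262,160),z),H((264,220),z))
print("base",H((262,120),.022),"tongue",H((185,75),.012),H((185,435),.012),"slide front",H((53,178),.0125),H((60,368),.0125))
print("knob top",H((141,325),.058),"world",onz(c,(280+141/6.5,140+325/6.5),.058))
```

```text
cam [0.49780577 0.00235109 0.37025059]
cam H [-0.12948175  0.07155155]
line [-41.8  14. ] [-40.8 -16.9]
tip 0.013 [-90.4  16.4] [-89.7   6.4]
tip 0.016 [-90.7  16.8] [-90.1   6.9]
tip 0.019 [-91.   17.3] [-90.4   7.5]
tip 0.022 [-91.4  17.7] [-90.7   8. ]
base [-91.6  24.1] tongue [-103.3   30.1] [-101.9  -30.9] slide front [-124.7   13.2] [-123.3  -19.1]
knob top [-112.2   -1. ] world [ 0.5370143  -0.06169242  0.058     ]
```

drive_tool --pt "8 0 -30 0 0 0.01" --pt "17 0 -65 0 0 0.01" --pt "17 0 -90 0 0 0.01" --pt "17 0 -90 0 0 0.01" --pt "17 0 -90 0 0 0.01" --hand 95

```text
clock: 9.8
tcp_pos: [0.5398, -0.0613, 0.1297]
orientation: [[-0.321, 0.947, 0.002], [0.947, 0.321, -0.003], [-0.003, 0.001, -1.0]]
ft_force: [0.4, -0.2, -0.0]
gripper_width: 0.627
gripper_force: 0.0
```

Position is good, so I'll descend around the knob.

drive_tool --pt "-1 0 -25 0 0 0" --pt "-1 0 -50 0 0 0" --pt "-1 0 -70 0 0 0" --pt "-1 0 -80 0 0 0" --pt "-1 0 -80 0 0 0"

```text
clock: 10.42
tcp_pos: [0.5382, -0.0617, 0.049]
orientation: [[-0.321, 0.947, 0.001], [0.947, 0.321, -0.003], [-0.003, 0.0, -1.0]]
ft_force: [-0.8, -0.1, 0.1]
gripper_width: 0.63
gripper_force: 0.0
```

drive_tool --pt "0 0 0 0 0 0" --pt "0 0 0 0 0 0" --pt "0 0 0 0 0 0" --pt "0 0 0 0 0 0" --hand 255 --newtons 60

```text
clock: 10.92
tcp_pos: [0.538, -0.0618, 0.0488]
orientation: [[-0.321, 0.947, 0.001], [0.947, 0.321, -0.003], [-0.003, 0.0, -1.0]]
ft_force: [-1.0, -0.1, 2.9]
gripper_width: 0.006
gripper_force: 1.2
```

The fingers shut without stopping on the knob. I'll check where the knob is.

Run:
```python
from h import *
st=robot.state();print({k:np.round(st[k],3) for k in("tcp_pos","gripper_width","gripper_force","ft_force")})
w,c=snap("wrist","w6"); t,d=snap("scene","s6"); u,e=snap("top","t6")
for n,b in(("s4","s6"),("t4","t6")):
    A=cv2.imread(f"pics/{b}.png"); cc=load(b)
    for P in [(.5385,-.061,.058),(.5385,-.061,.03),tuple(st["tcp_pos"])]: print(b,P,proj(cc,P).round(1))
print(proj(c,(.5385,-.061,.058)).round(1),proj(c,(.5385,-.061,.03)).round(1),proj(c,(.605,-.04,.0125)).round(1))
def art(f,r0,r1,c0,c1):
    h=cv2.cvtColor(cv2.imread(f"pics/{f}.png"),cv2.COLOR_BGR2HSV)[r0:r1,c0:c1]
    for r in h: print("".join('#' if v<70 else 'r' if s>130 else '+' if v<150 else '.' for _,s,v in r))
art("s6",250,322,275,355)
```

```text
{'tcp_pos': array([ 0.538, -0.062,  0.049]), 'gripper_width': np.float64(0.006), 'gripper_force': np.float64(1.236), 'ft_force': array([-0.965, -0.139,  2.918])}
s6 (0.5385, -0.061, 0.058) [298.9 286.5]
s6 (0.5385, -0.061, 0.03) [298.2 297.8]
s6 (np.float64(0.5380116197154876), np.float64(-0.06178664631132934), np.float64(0.04882911766538439)) [298.6 290.6]
t6 (0.5385, -0.061, 0.058) [390.5 258. ]
t6 (0.5385, -0.061, 0.03) [388. 259.]
t6 (np.float64(0.5380116197154876), np.float64(-0.06178664631132934), np.float64(0.04882911766538439)) [390.1 258.6]
[287.2 264.2] [286.7 241.4] [404.4 232.7]
rrrrrrrrr++++++#################################################################
rrrrrrrrr+++++##################################################################
rrrrrrrrr+++++##################################################################
rrrrrrrrr+++++##################################################################
rrrrrrrr++++++##################################################################
rrrrrrrr++++++##################################################################
rrrrrrr++++++++#
[... 4629 characters left out ...]
+rrrrrr........rrrrrrrrrrrrrrrrrrrrrrrrrrrrr++++####
rrrrrrrrrrrrrrrrrrrrrrrrr+++rrrrrrrr......rrrrrrrrrrrrrrrrrrrrrrrrrrrr+++++#####
rrrrrrrrrrrrrrrrrrrrrrrrrrrrrrrrrrrrrr...rrrrrrrrrrrrrrrrrrrrrrrrrrrr+++++######
rrrrrrrrrrrrrrrrrrrrrrrrrrrrrrrrrrrrrrrrrrrrrrrrrrrrrrrrrrrrrrrrrrrr+++++#######
rrrrrrrrrrrrrrrrrrrrrrrrrrrrrrrrrrrrrrrrrrrrrrrrrrrrrrrrrrrrrrrrrrr+++++########
rrrrrrrrrrrrrrrrrrrrrrrrrrrrrrrrrrrrrrrrrrrrrrrrrrrrrrrrrrrrrrrrrr+++++#########
rrrrrrrrrrrrrrrrrrrrrrrrrrrrrrrrrrrrrrrrrrrrrrrrrrrrrrrrrrrrrrrrr++++###########
rrrrrrrrrrrrrrrrrrrrrrrrrrrrrrrrrrrrrrrrrrrrrrrrrrrrrrrrrrrrrrrr++++############
rrrrrrrrrrrrrrrrrrrrrrrrrrrrrrrrrrrrrrrrrrrrrrrrrrrrrrrrrrrrrr+++++#############
```

Run:
```python
from h import *
c=load("w6")
for z in(.027,.040,.049,.058,.07): print(z,proj(c,(.538,-.062,z)).round(1), "near edge",proj(c,(.538-.0035,-.062+.0105,z)).round(1))
im=cv2.imread("pics/w6.png"); h=cv2.cvtColor(im,cv2.COLOR_BGR2HSV)
for r in range(196,296,2): print(r,"".join(('r' if s>130 and v>90 else "0123456789"[min(9,int(v)//26)]) for _,s,v in h[r,225:345]))
```

```text
0.027 [285.3 240.7] near edge [285.4 221.6]
0.04 [285.3 250.2] near edge [285.4 229.8]
0.049 [285.4 257.5] near edge [285.5 236.2]
0.058 [285.4 265.7] near edge [285.6 243.3]
0.07 [285.5 278.2] near edge [285.7 254.2]
196 rrrrrrrrrrrrrrrrrrrrrrrrrrrrrrrrrrrrrrrrrrrrrrrrrrrrrrrrrrrrrrrrrrrrrrrrrr4455555555552222222222222232323333555555555555
198 rrrrrrrrrrrrrrrrrrrrrrrrrrrrrrrrrrrrrrrrrrrrrrrrrrrrrrrrrrrrrrrrrrrrrrrrrr4555555555552222222222222323333234555555555555
200 rrrrrrrrrrrrrrrrrrrrrrrrrrrrrrrrrrrrrrrrrrrrrrrrrrrrrrrrrrrrrrrrrrrrrrrrrr4555555555552222222222223233332334555555555555
202 rrrrrrrrrrrrrrrrrrrrrrrrrrrrrrrrrrrrrrrrrrrrrrrrrrrrrrrrrrrrrrrrrrrrrrrrrr4455555555554333333332233333333345555555555555
204 rrrrrrrrrrrrrrrrrrrrrrrrrrrrrrrrrrrrrrrrrrrrrrrrrrrrrrrrrrrrrrrrrrrrrrrrrr4455555555555555555542233335555555555555555555
206 rrrrrrrrrrrrrrrrrrrrrrrrrrrrrrrrrrrrrr4444444444444444444444444444444444444444455555555555544442333334444444444444455455
208 rrrrrrrrrrrrrrrrrrrrrrrrrrrrrrrrrrrrr44555555555555555555555555555555555555555555555555555555542333335555555555555555555
210 rrr
[... 4667 characters left out ...]
1112345555311111111255554331111111111222222222222223rrrrrrrrrrrrrrrrrrrrrrr
286 rrrrrrrrrrrrrrrrrrrrr1111111111111111111111111111112455311111111355421111111111111112222222222222224rrrrrrrrrrrrrrrrrrrr
288 rrrrrrrrrrrrrrrrrr311111111111111111111111111111111113531111111135311111111111111111111222222222222224rrrrrrrrrrrrrrrrrr
290 rrrrrrrrrrrrrrrrr11111111111111111111111111111111111115311111111351111111111111111222222222222222222223rrrrrrrrrrrrrrrrr
292 rrrrrrrrrrrrrrrr3111111111111111111111111111111111111143111111113411111111111111111222222222222222222223rrrrrrrrrrrrrrrr
294 rrrrrrrrrrrrrrr31111111111111111111111111111111111111111111111111111111111111111111111111112222222222222rrrrrrrrrrrrrrrr
```

The wrist and scene views both put the shut fingertips at z ≈ 0.058, on top of the knob. They reach less far ahead than I assumed. I'll open and go lower in small steps, watching the force.

drive_tool --pt "0 0 3 0 0 0" --pt "0 0 3 0 0 0" --pt "0 0 0 0 0 0" --pt "0 0 -6 0 0 0" --pt "0 0 -8 0 0 0" --hand 95

```text
clock: 11.7
tcp_pos: [0.5374, -0.0617, 0.0398]
orientation: [[-0.321, 0.947, -0.0], [0.947, 0.321, -0.003], [-0.002, -0.001, -1.0]]
ft_force: [-0.3, 0.3, -0.3]
gripper_width: 0.631
gripper_force: 0.0
```

Run:
```python
from h import *
w,c=snap("wrist","w7"); st=robot.state(); print(st["ft_force"],st["gripper_width"],st["tcp_pos"])
h=cv2.cvtColor(cv2.imread("pics/w7.png"),cv2.COLOR_BGR2HSV)
for r in range(205,300,4): print(r,"".join(('r' if s>130 and v>90 else "0123456789"[min(9,int(v)//26)]) for _,s,v in h[r,215:355:2]))
h=cv2.cvtColor(snap("scene","s7")[0]["color"][:,:,::-1].copy(),cv2.COLOR_BGR2HSV)
for r in range(262,310,2): print(r,"".join(('r' if s>130 and v>90 else "0123456789"[min(9,int(v)//26)]) for _,s,v in h[r,270:345]))
```

```text
[-0.10701605 -0.5215395  -0.48851916] 0.6286553268119001 [ 0.53735394 -0.06168394  0.03973035]
205 rrrrrrrrrrrrrrrrrrrrrrrrrrrrrrrrrrrrrrrrrrr455555423333333333555555555
209 rrrrrrrrrrrrrrrrrrrrrrrrrrrrrrrrrrrrrrrrrrr455555555552335555555555555
213 rrrrrrrrrrrrrrrrrrrrrrrr4555555555555555555555555555553335555555555555
217 rrrrrrrrrrrrrrrrrrrrrrr45555555555555555555555555555553335555555555555
221 rrrrrrrrrrrrrrrrrrrrrrr45555555555555555555555555555553335555555555555
225 rrrrrrrrrrrrrrrrrrrrrrrr5555555555555555555555555555553335555555555555
229 rrrrrrrrrrrrrrrrrrrrrrrr5555555555555555555555555555553335555555555555
233 rrrrrrrrrrrrrrrrrrrrrrrr5555511111111111355555555555555555555555555555
237 rrrrrrrrrrrrrrrrrrrrrrrr5551111111111112223555555555555555555555555655
241 rrrrrrrrrrrrrrrrrrrrrrrr5111111111111222222255555555555555555555556777
245 rrrrrrrrrrrrrrrrrrrrrrrr5111111112122222222227677776655555555577777777
249 44112rrrrrrrrrrrrrrrrrrr1111111111222222222227888888888888655888872244
253 41111rrrrrrrrrrrrrrrrrrr1111121212222222222223888888888888888888832224
257 21111rrrrrrrrrrrrrrrrrrr11
[... 2014 characters left out ...]
222223444322222222223444455566666666666556666667799976666677
294 rrrrrrrrrrrr32222222344432222222222344456666666666665666666689999766rrrr666
296 rrrrrrrrrrrr222222223444322222222223445666666666665666666679999767rrrrrrrrr
298 rrrrrrrrrrrrr332222234443222222222244556666666665666666778998767rrrrrrrrrrr
300 rrrrrrrrrrrrrrrr322344443222222222356666666665566677899999866rrrrrrrrrrrrrr
302 rrrrrrrrrrrrrrrrrrr4444422222222235666666665678999999999866rrrrrrrrrrrrrrrr
304 rrrrrrrrrrrrrrrrrr455544433222233566666665689999999999866rrrrrrrrrrrrrrrrrr
306 rrrrrrrrrrrrrrrrrr4455554444554556666665789999999999866rrrrrrrrrrrrrrrrrrrr
308 rrrrrrrrrrrrrrrrrrrr444455555555666655579999999999766rrrrrrrrrrrrrrrrrrrrrr
```

Run:
```python
from h import *
d=load("s7");c=load("w7")
for n,P in(("front",(.5085,-.083)),("rear",(.573,-.061))):
  for z in(.03,.04,.05,.06): print(n,z,proj(d,(*P,z)).round(0))
for n,P in(("front",(.5015,-.062)),("rear",(.5665,-.0405))):
  for z in(.03,.04,.05,.06): print("w",n,z,proj(c,(*P,z)).round(0))
```

```text
front 0.03 [290. 312.]
front 0.04 [291. 308.]
front 0.05 [291. 304.]
front 0.06 [291. 299.]
rear 0.03 [314. 291.]
rear 0.04 [314. 287.]
rear 0.05 [315. 283.]
rear 0.06 [315. 279.]
w front 0.03 [218. 228.]
w front 0.04 [214. 235.]
w front 0.05 [210. 243.]
w front 0.06 [205. 252.]
w rear 0.03 [354. 229.]
w rear 0.04 [358. 237.]
w rear 0.05 [362. 245.]
w rear 0.06 [368. 254.]
```

drive_tool --pt "0 0 -4 0 0 0" --pt "1 0 -8 0 0 0" --pt "1 0 -11 0 0 0" --pt "1 0 -14 0 0 0" --pt "1 0 -14 0 0 0"

```text
clock: 12.42
tcp_pos: [0.5386, -0.0617, 0.0262]
orientation: [[-0.321, 0.947, 0.0], [0.947, 0.321, -0.003], [-0.003, -0.0, -1.0]]
ft_force: [-0.3, -0.5, -0.1]
gripper_width: 0.626
gripper_force: 0.0
```

drive_tool --pt "0 0 0 0 0 0" --pt "0 0 0 0 0 0" --pt "0 0 0 0 0 0" --pt "0 0 0 0 0 0" --hand 255 --newtons 60

```text
clock: 12.92
tcp_pos: [0.537, -0.0624, 0.0268]
orientation: [[-0.32, 0.947, -0.002], [0.947, 0.32, -0.004], [-0.003, -0.003, -1.0]]
ft_force: [-6.8, -1.3, 8.7]
gripper_width: 0.229
gripper_force: 58.4
```

The knob is held, and the width reading matches 22 mm. I'll pull most of the way, then measure.

drive_tool --pt "-8 -3 0.5 0 0 0" --pt "-18 -6 1 0 0 0" --pt "-30 -10 1 0 0 0" --pt "-42 -14 1 0 0 0" --pt "-42 -14 1 0 0 0"

```text
clock: 13.55
tcp_pos: [0.4979, -0.0758, 0.0272]
orientation: [[-0.321, 0.947, 0.004], [0.947, 0.321, -0.001], [-0.003, 0.003, -1.0]]
ft_force: [9.9, 1.1, -16.4]
gripper_width: 0.231
gripper_force: 59.1
```

Run:
```python
from h import *
w,c=snap("wrist","w8"); st=robot.state(); print(st["ft_force"],st["gripper_width"],st["tcp_pos"])
a=.325;h_=np.array([np.cos(a),np.sin(a)]);y_=np.array([-np.sin(a),np.cos(a)]);o=np.array([.643,-.026])
q=o-.088*h_; u=proj(c,(*q,.013)).round().astype(int); print(u, [proj(c,(*(o+x*h_+y*y_),.013)).round() for x,y in((-.088,.03),(-.088,-.016),(-.1,0),(-.07,0))])
h=cv2.cvtColor(cv2.imread("pics/w8.png"),cv2.COLOR_BGR2HSV)
for r in range(u[1]-75,u[1]+50,2): print(r,"".join(('r' if s>130 and v>90 else "0123456789"[min(9,int(v)//26)]) for _,s,v in h[r,u[0]-60:u[0]+60]))
```

```text
[  9.91177582  -0.29725989 -15.96434624] 0.23019228982781795 [ 0.49819935 -0.07568297  0.02719932]
[409 244] [array([416., 189.]), array([406., 272.]), array([387., 244.]), array([444., 244.])]
169 rrrrrrrrrrrrrrrrrrrrrrrrrrrrrrrrrrrrrrrrrrrrrrrrrrrrrrrrrrrrrrrrrrrrrrrrrrrrrrrrrrrrrrrrrrrrrrrrrrrrrrrrrrrrrrrrrrrrrrrr
171 rrrrrrrrrrrrrrrrrrrrrrrrrrrrrrrrrrrrrrrrrrrrrrrrrrrrrrrrrrrrrrrrrrrrrrrrrrrrrrrrrrrrrrrrrrrrrrrrrrrrrrrrrrrrrrrrrrrrrrrr
173 rrrrrrrrrrrrrrrrrrrrrrrrrrrrrrrrrrrrrrrrrrrrrrrrrrrrrrrrrrrrrrrrrrrrrrrrrrrrrrrrrrrrrrrrrrrrrrrrrrrrrrrrrrrrrrrrrrrrrrrr
175 rrrrrrrrrrrrrrrrrrrrrrrrrrrrrrrrrrrrrrrrrrrrrrrrrrrrrrrrrrrrrrrrrrrrrrrrrrrrrrrrrrrrrrrrrrrrrrrrrrrrrrrrrrrrrrrrrrrrrrrr
177 rrrrrrrrrrrrrrrrrrrrrrrrrrrrrrrrrrrrrrrrrrrrrrrrrrrrrrrrrrrrrrrrrrrrrrrrrrrrrrrrrrrrrrrrrrrrrrrrrrrrrrrrrrrrrrrrrrrrrrrr
179 rrrrrrrrrrrrrrrrrrrrrrrrrrrrrrrrrrrrrrrrrrrrrrrrrrrrrrrrrrrrrrrrrrrrrrrrrrrrrrrrrrrrrrrrrrrrrrrrrrrrrrrrrrrrrrrrrrrrrrrr
181 rrrrrrrrrrrrrrrrrrrrrrrrrrrrrrrrrrrrrrrrrrrrrrrrrrrrrrrrrrrrrrrrrrrrrrrrrrrrrrrrrrrrrrrrrrrrrrrrrrrrrrrrrrrrrrrrrrrrrrrr
183 rrrrrrrrrrrrrrrrrrrrrrrrrrr
[... 6268 characters left out ...]
888888888888888888888888888888888888888888888888888766666666655555555555555
285 222rrrrrrrrrrrrrrrrrrrrrr85556777788888888888888888888888888888888888888888888888888888888888888888666666655555555555555
287 222222rrrrrrrrrrrrrrrrrrrr8556777888888888888888888888888888888888888888888888888888888889888888886666666655555555555555
289 22222222rrrrrrrrrrrrrrrrrrr869877788888888888999999988888888888888888888898888889999988899999999888886666655555555555555
291 222222223rrrrrrrrrrrrrrrrrrr99999888876474222222222447977788888999888889999998899999999999999999999977776555555555555555
293 222222222rrrrrrrrrrrrrrrrrrrrr999962222222222222222222222222489999999999999999999999999999999999999999999755555555555555
```

The row print shows the pointer tip at columns 409–417 ending at row 235, and the line at columns 422–426 there. The tip's height matters for parallax, so I'll triangulate it from the high and low wrist views.

Run:
```python
from h import *
a=.325;h_=np.array([np.cos(a),np.sin(a),0]);y_=np.array([-np.sin(a),np.cos(a),0]);o=np.array([.643,-.026,0])
c5,c8=load("w5"),load("w8")
T=tri([ray(c5,(320.6,174.0)),ray(c8,(414,235))]); print("tip",T,(T-o)@h_,(T-o)@y_)
for z in(.0125,.016,.019,.022):
  p=onz(c8,(414,234),z); s=onz(c8,(411.5,234),z)
  print(z,"top-centre x",((p-o)@h_*1000).round(2),"y",((p-o)@y_*1000).round(1))
l=[onz(c8,q,.0125) for q in((424.3,221),(419.0,273))]
for p in l: print("line",((p-o)@h_*1000).round(2),((p-o)@y_*1000).round(1))
p5=[onz(c5,(280+(x+.5)/6.5-.5,140+(y+.5)/6.5-.5),.0125) for x,y in((556,175),(549,357))]; print("line w5",[((p-o)@h_*1000).round(2) for p in p5],[((p-o)@y_*1000).round(2) for p in p5])
# tip y-extent check: slide +y edge row 216 w8 at z .0125
print("slide edge y",((onz(c8,(380,216.5),.0125)-o)@y_*1000).round(1),((onz(c8,(380,276),.0125)-o)@y_*1000).round(1))
```

```text
tip [ 0.55472378 -0.04648534  0.02261563] -0.09019617268149051 0.008774422935813434
0.0125 top-centre x -86.02 y 5.6
0.016 top-centre x -87.47 y 6.9
0.019 top-centre x -88.72 y 8.0
0.022 top-centre x -89.96 y 9.1
line -81.43 12.8
line -80.94 -16.9
line w5 [np.float64(-41.6), np.float64(-41.05)] [np.float64(14.51), np.float64(-16.38)]
slide edge y 15.2 -18.7
```

drive_tool --pt "-4 -1.3 -0.5 0 0 0" --pt "-8 -2.7 -0.7 0 0 0" --pt "-8 -2.7 -0.7 0 0 0" --pt "-8 -2.7 -0.7 0 0 0"

```text
clock: 14.1
tcp_pos: [0.4916, -0.078, 0.0271]
orientation: [[-0.321, 0.947, 0.007], [0.947, 0.321, -0.001], [-0.003, 0.006, -1.0]]
ft_force: [10.7, 0.9, -11.7]
gripper_width: 0.232
gripper_force: 59.8
```

```bash
cat > m.py <<'E'
from h import *
import sys
f=sys.argv[1]; w,c=snap("wrist",f); st=robot.state(); print(st["ft_force"].round(1),st["gripper_width"],st["tcp_pos"])
a=.325;h_=np.array([np.cos(a),np.sin(a),0]);y_=np.array([-np.sin(a),np.cos(a),0]);o=np.array([.643,-.026,0])
u=proj(c,o-.0895*h_+[0,0,.0125]).round().astype(int)
h=cv2.cvtColor(cv2.imread(f"pics/{f}.png"),cv2.COLOR_BGR2HSV)
for r in range(u[1]-56,u[1]+40,3): print(r,"".join(('r' if s>130 and v>90 else "0123456789"[min(9,int(v)//26)]) for _,s,v in h[r,u[0]-35:u[0]+50]))
print("col0",u[0]-35)
for r in range(u[1]-5,u[1]+28,8):
    k=np.where(h[r,u[0]-20:u[0]+30,2]<78)[0]; k=k.mean()+u[0]-20
    p=onz(c,(k,r),.0125)-o; print("line",r,k,(p@h_*1000).round(2),(p@y_*1000).round(1))
for x,y in((-.0902,.009),(-.0902,.015)): print("tip exp",proj(c,o+x*h_+y*y_+[0,0,.022]).round(1))
E
python3 m.py w9
```

```text
[ 10.2   0.3 -11. ] 0.22561780396430914 [ 0.49163416 -0.07801475  0.02706222]
188 rrrrrrrrr4555555666666666775554444444444444444455566777777777777777777777776555555555
191 rrrrrrrr44555566777788688853223333333333333333333333348888888888888688888886666666666
194 rrrrrrrr54455567778888888662233344443344333333333444458888888888888888888866666666665
197 rrrrrrrr55445667778888886652233444432333333333333333478888888888888888888888666666665
200 rrrrrrr455555667778888888642333443332223443344444444588888888888888888888886666666654
203 rrrrrrr455555667768888888732333433332223443444444444688888888888888888888755555555554
206 rrrrrrr455556677778888885523333444422334433444444444788888888888888888887555555555544
209 rrrrrrr555556677788888888723334444443334333444444445888888888888888888888886666666544
212 rrrrrr4555555557788888888886444444443333334444444447888888888888888888888866666666544
215 rrrrrr4555555555666666886666666666666652334444466666666666886666666666886666666665444
218 5555555555555555555555555555555555555533344444455555555555555555555555555555555555544
221 5777777777777777777777777777
[... 1346 characters left out ...]
8888888742222248888888888888888888888888888787887755555555555
269 8888888888888888888888888888888722222368888888888887887777887778888888775555555555555
272 8888888888888888888888888888888422222388888888888888888888888888888888888876555555555
275 7777777777777777777777777777776322222577777777777777777777777777777777777555555555555
278 r555556677778888888888888888888888888888888888888888888888888888766666665555555555555
281 r655556677778888888888888888888888888888888888888888888888888886666666665555555555555
col0 384
line 239 422.0 -88.09 2.8
line 247 421.0 -88.11 -1.8
line 255 420.0 -88.13 -6.4
line 263 419.0 -88.15 -11.0
line 271 418.0 -88.17 -15.8
tip exp [426.8 234.2]
tip exp [428.3 222.7]
```

Run:
```python
from h import *
a=.325;h_=np.array([np.cos(a),np.sin(a),0]);y_=np.array([-np.sin(a),np.cos(a),0]);o=np.array([.643,-.026,0])
for dz in(0,-.004,-.008):
  for f,L,Tg,S,tip in(("w5",[(280+556.5/6.5-.5,140+175.5/6.5-.5),(280+549.5/6.5-.5,140+357.5/6.5-.5)],[(280+185/6.5-.5,140+110/6.5-.5),(280+187/6.5-.5,140+415/6.5-.5)],[(330,166),(330,200.8)],(320.6,173.5)),
    ("w8",[(424.3,221),(419.,273)],[(379.3,203),(374,281)],[(380,216.5),(380,276)],(414,234)),
    ("w9",[(422.,239),(418,271)],[(391.5,203),(385,279)],[(400,216.5),(400,276.5)],(426.8,233))):
    K,R,oo=load(f); c=(K,R,oo+[0,0,dz]); X=lambda q,z:((onz(c,q,z)-o)@h_*1000,(onz(c,q,z)-o)@y_*1000)
    l=np.array([X(q,.0125) for q in L]); t=np.array([X(q,.012) for q in Tg]); s=np.array([X(q,.0125) for q in S])
    ev=lambda m,y:np.interp(y,m[::-1,1],m[::-1,0]) if 0 else np.polyval(np.polyfit(m[:,1],m[:,0],1),y)
    print(dz,f,"line@7",ev(l,7).round(2),"tongue@7",ev(t,7).round(2),"diff",(ev(l,7)-ev(t,7)).round(2),"slidew",(s[0]-s[1])[1].round(1),"tip z.015/.0185/.022",[np.round(X(tip,z)[0]-ev(t,7),2) for z in(.0125,.015,.0185,.022)])
```

```text
0 w5 line@7 -41.47 tongue@7 -102.58 diff 61.11 slidew 38.6 tip z.015/.0185/.022 [np.float64(13.44), np.float64(13.17), np.float64(12.78), np.float64(12.4)]
0 w8 line@7 -81.34 tongue@7 -105.21 diff 23.87 slidew 33.9 tip z.015/.0185/.022 [np.float64(19.18), np.float64(18.15), np.float64(16.7), np.float64(15.25)]
0 w9 line@7 -88.07 tongue@7 -105.66 diff 17.59 slidew 34.2 tip z.015/.0185/.022 [np.float64(19.71), np.float64(18.57), np.float64(16.97), np.float64(15.37)]
-0.004 w5 line@7 -42.43 tongue@7 -102.85 diff 60.43 slidew 38.1 tip z.015/.0185/.022 [np.float64(13.28), np.float64(13.01), np.float64(12.62), np.float64(12.24)]
-0.004 w8 line@7 -83.08 tongue@7 -106.38 diff 23.3 slidew 33.1 tip z.015/.0185/.022 [np.float64(18.7), np.float64(17.66), np.float64(16.21), np.float64(14.77)]
-0.004 w9 line@7 -89.85 tongue@7 -107.0 diff 17.15 slidew 33.4 tip z.015/.0185/.022 [np.float64(19.22), np.float64(18.08), np.float64(16.48), np.float64(14.88)]
-0.008 w5 line@7 -43.39 tongue@7 -103.13 diff 59.74 slidew 37.7 tip z.015/.0185/.022 [np.float64(13.12), np.float64(12.84), np.float64(12.46), np.float64(12.07)]
-0.008 w8 line@7 -84.83 tongue@7 -107.55 diff 22.73 slidew 32.3 tip z.015/.0185/.022 [np.float64(18.22), np.float64(17.18), np.float64(15.73), np.float64(14.28)]
-0.008 w9 line@7 -91.64 tongue@7 -108.34 diff 16.7 slidew 32.5 tip z.015/.0185/.022 [np.float64(18.74), np.float64(17.59), np.float64(15.99), np.float64(14.39)]
```

The wrist view alone leaves 1–2 mm of parallax doubt. I'll cross-check using intensity profiles along the holder's x, before and after the pull, in the fixed cameras.

Run:
```python
from h import *
snap("top","t9"); snap("scene","s9")
a=.32;h_=np.array([np.cos(a),np.sin(a),0]);y_=np.array([-np.sin(a),np.cos(a),0]);o=np.array([.643,-.026,0])
def prof(f,x0,x1,ys,z):
    c=load(f); g=cv2.cvtColor(cv2.imread(f"pics/{f}.png"),cv2.COLOR_BGR2GRAY).astype(np.float32); xs=np.arange(x0,x1,.5)
    P=np.array([[proj(c,o+(x*h_+y*y_)/1000+[0,0,z]) for x in xs] for y in ys]).astype(np.float32)
    return xs,cv2.remap(g,P[...,0],P[...,1],cv2.INTER_LINEAR).mean(0)
def dip(f,x0,x1,ys,z,tag):
    xs,v=prof(f,x0,x1,ys,z); i=v.argmin(); lo,hi=max(0,i-8),i+9; s,b=xs[lo:hi],v[lo:hi]; w=np.clip(np.percentile(b,80)-b,0,None)
    print(tag,f,"dip",(s*w).sum()/w.sum(),"depth",np.ptp(b).round(0))
Y=np.arange(-11,3,1.)
for f in("top0","scene0","w2","w5"): dip(f,-52,-30,Y,.0125,"line shut")
for f in("t9","s9","w9"): dip(f,-100,-76,Y-2,.0125,"line now")
for f in("top0","scene0","w5","t9","s9"):
  for z in(.015,.022): dip(f,-100,-78,np.arange(9,14,1.),z,f"tip z{z}")
```

```text
line shut top0 dip -40.43160593646081 depth 57.0
line shut scene0 dip -38.24144035045164 depth 68.0
line shut w2 dip -41.74536661937961 depth 133.0
line shut w5 dip -40.988642029644296 depth 136.0
line now t9 dip -89.02531665046102 depth 46.0
line now s9 dip -86.55229267300425 depth 52.0
line now w9 dip -88.04946042267764 depth 133.0
tip z0.015 top0 dip -88.38142016064481 depth 56.0
tip z0.022 top0 dip -88.69060291224002 depth 55.0
tip z0.015 scene0 dip -99.15237386533786 depth 1.0
tip z0.022 scene0 dip -99.02330065716403 depth 3.0
tip z0.015 w5 dip -90.04309440031048 depth 128.0
tip z0.022 w5 dip -90.68924146869139 depth 123.0
tip z0.015 t9 dip -89.02809342786003 depth 38.0
tip z0.022 t9 dip -89.13528524196029 depth 42.0
tip z0.015 s9 dip -87.96865586923239 depth 49.0
tip z0.022 s9 dip -95.02917091336504 depth 41.0
```

Both fixed cameras give 48.3–48.6 mm of pull. The top view puts the pointer at 48.0–48.3 mm, so the line is level with it to within about 0.5 mm. The grip is steady, so I'll hand in.

Run:
```python
from h import *
st=robot.state(); print(st["clock"],st["tcp_pos"],st["gripper_width"],st["gripper_force"],np.abs(st["dq"]).max())
print(robot.sign_off())
```

```text
14.25 [ 0.49166412 -0.07801357  0.02709421] 0.23194884878050023 59.78497185744345 0.0012272601648052207
the job is handed in; nothing more can be done
None
```

I handed the job in at 14.25 s: the board stands released in the groove, centred and leaning on the backrest, and the clip is held by its knob about 48 mm out, the line level with the pointer to within about 0.5 mm in the top view (wrist-camera estimates varied by up to 2 mm).

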